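# Shut the drip-water valve in the polishing bench's valve box

## Task

Polishing is over for today, so shut off the drip water: without lifting the cover off its rails, slide the cover of the valve box on the bench all the way aside along the rails to their far end, so that both valves are uncovered. Then push the handle with the round disc at its end clockwise (seen from above) until it is fully shut, square across its pipe. Leave the straight handle and the things standing around the box as they are.

Things in the scene. Friction and masses are not known exactly. Their poses are not given: they have to be found in the camera images.
- box: Grey steel valve box fixed on the bench. Origin: on the bench under the centre of its opening; z up, y along its rails (the way the cover opens). In this frame: opening x +-50, y +-103 mm; walls 8 mm thick, rim at z = 85 mm, floor at 6 mm; guide lips at |x| 60..66 mm stand 10 mm above the rim. At the end y = -114 mm stand only two corner stops (|x| 45..66 mm, as high as the lips).
- rail_end (a point): Middle of the inner face of the end stop across the far end of the two aluminium rails, at the box's x = 0, y = 324 mm, z = 85 mm (rail and rim height). The rails and lips run on level from the box to here (open between the rails); the stop ends the cover's travel at 215 mm.
- cover: Loose white metal cover, 114 x 218 x 20 mm (x, y, z), about 0.35 kg, lying on rim and rails between the lips (3 mm play a side). Origin: centre of its underside. Closed it is at y = 0 to 30 mm in the box's frame, z = 85 mm; fully open at y = 215 mm. It slides with 1 to 3 N when the middle of its end face (109 mm to -y of the origin) is pushed; the handles lie below it, untouched.
- marked_valve: Brass quarter-turn valve of the drip water, fixed in the box, whose steel handle ends in a round disc. Origin: on the handle's vertical turning axis, 6 mm above the bench; axes parallel to the box's. It is in either of two places in the box: x = 25 mm, y = -51 or 39 mm in the box's frame. Its copper pipe (22 mm thick, top at 47 mm above the bench) runs along x.
- marked_handle (a joint): Turn of the handle with the disc, rad: 0 = open, pointing along its pipe to -x of the box; grows clockwise seen from above; 1.571 = fully shut against its stop, pointing to +y of the box. Starts at 0 to 0.35. It stays where it is left and takes about 2 to 4 N at the disc.
- marked_end (a point): Centre of the disc (28 mm across) on the marked handle, 42 mm from the turning axis. The handle is a bar 14 mm wide; bar and disc are 10 mm thick, from 67 to 77 mm above the bench, 8 mm below the rim; this point is at 72 mm.
- plain_handle (a joint): Turn of the other handle, a straight bar 14 mm wide and 56 mm long from its axis without a disc; same meaning as marked_handle. Starts at 0 to 0.35 and is to be left there.
- plain_end (a point): Point on the straight handle, on the bar's centre line 42 mm from its turning axis, 72 mm above the bench. Its axis stands in the place (of the two) that the marked valve does not have.
- tape_roll: Loose brown roll of abrasive tape lying flat, 84 mm across, 50 mm high; origin under its centre. Leave alone.
- small_roll: Loose cardboard-coloured roll lying flat, 68 mm across, 36 mm high; origin under its centre. Leave alone.
- jar: Loose white jar standing upright, 56 mm across, 65 mm high; origin under its centre. Leave alone.
- tweezers: Loose steel tweezers lying flat, 130 mm long along their x, 6 mm high; origin at mid-length on the bench. Leave alone.
Mind the look-alikes: they are no part of the job. Of the things shaped like the cover, the white one is meant.

How it is judged:
By the outcome, as a careful person would: the job done as asked, in the order asked, and still so for the second after the job is handed in, with the robot touching nothing.
It also fails if it takes over 50 s, if anything falls off the work surface, if the arm or the gripper's body presses on something with over 40 N, if the wrist force passes 120 N, or if a joint passes its speed limit or range.

## Robot

A 6-joint arm with a two-finger parallel gripper is mounted at the origin on the work surface. World frame = base frame: x ahead of the robot, y to its left, z up, the work surface at z = 0. Lengths are in mm, angles in rad, forces in N, time in s.
With the tool pointing down it reaches from about 350 to 775 mm from the base axis. Payload 7.3 kg.
Tool frame: the origin (TCP) lies at the very end of the fingers, on their centre line; the grasp point (between the pads) lies 19 mm behind it; z points along the fingers, y is the line along which they close (so a half turn about z gives the same grasp; the last joint's range is limited). The gripper opens to 92 mm and grips with 3 to 60 N. Pads are 19 mm wide; open, the fingers measure 130 mm over their backs; the gripper's body (75 mm by 190 mm) begins 47 mm behind the grasp point.
Start: joints at [1.126, 0.342, 1.524, -0, 1.275, -0.146], TCP at [154.531, 501.762, 226.741] pointing down, gripper open.
Joint ranges: [-2.53, 2.53], [-0.77, 2.02], [0.04, 2.7], [-1, 4.14], [0.28, 2.66], [-3.11, 3.11]. Speed limits (rad/s): [2.57, 2.57, 3.14, 3.14, 3.14, 3.14].

## Interface

Orientations are given as [roll, pitch, yaw] about the fixed x, y, z axes, in that order (R = Rz(yaw) Ry(pitch) Rx(roll)).
In Python, from cell import r, camera, get_calibration gives the robot as it stands. Calls block until the motion is done:
- r.reach(position, orientation): joint-space move of the TCP to a pose.
- r.move_straight(position, attitude=None, speed=150): straight line of the TCP; attitude=None keeps the orientation; speed is the mean speed in mm/s.
- r.move_j(angles): joint-space move.
- r.grip(opening, effort=None): finger opening in mm; effort is the grip in N (None keeps the last); returns when the fingers have stopped.
- r.pause(seconds).
- r.inverse_kinematics(position, orientation): joint angles nearest the present ones, or None.
- r.read_state(): the state.
- camera(name): name is "scene" or "top" or "wrist"; returns (picture, depth): 420x560x3 uint8, red, green, blue; 420x560 float32, mm along the optical axis (not along the pixel's ray), 0 where there is no reading.
- get_calibration(name): a dict with "fx", "fy", "cx", "cy" (pixels), "R" (3x3) and "t" (3): a world point X has camera coordinates R X + t. Camera axes: x right, y down, z forward; pixel columns grow to the right and rows downward; lengths in mm; the calibration is good to about 2 mm. A picture is of the moment at which its call begins: read the wrist's pose just before it. get_calibration takes no time and is no camera call; for the wrist camera it gives the pose at the moment of the call.
A pose or a line that the arm cannot do raises r.Unreachable and nothing moves.
- r.job_done(): hands the job in; it is judged then, once.
The state is a dict: "time": time; "qpos": joint angles; "dq": joint speeds; "effort": joint torques, N m; "eef_pos": TCP position; "orientation": TCP orientation; "ft_force": force on the tool from outside, world axes, zero at the start; "ft_torque": the same for the moment, N m; "finger_gap": finger opening in mm; "grasp_force": force on a finger pad.
Only numpy, scipy, OpenCV 4.12 (cv2) and the standard library are available. Lean on these libraries where they do the work, as an engineer would, in place of code of your own. Each camera call takes 0.05 s, during which the arm holds its last target. There are 200 camera calls.

## Working session

There is one attempt and no reset: what is moved stays moved. The work goes in short steps, each a Python script; the robot and the scene stay as the last script left them, time stands still between calls to the robot, and variables do not carry over. Pictures are saved under pics/ and viewed, at most 10 in all, crops included, and the job is handed in when it is done.

```bash
ls; mkdir -p pics; python3 - <<'E'
from cell import r,camera,get_calibration
import cv2,numpy as np
for n in("scene","top"):
    p,d=camera(n);cv2.imwrite(f"pics/{n}0.png",p[:,:,::-1]);np.save(f"pics/{n}0.npy",d)
    c=get_calibration(n);print(n,c)
print(r.read_state()["time"],r.read_state()["orientation"])
E
```

```text
pics
scene {'fx': 520.9969081770265, 'fy': 520.9969081770265, 'cx': 277.01281809075226, 'cy': 204.91319167237518, 'R': array([[ 0.5634717 ,  0.82611515,  0.00577918],
       [ 0.66463416, -0.44915266, -0.59709573],
       [-0.4906741 ,  0.34028759, -0.80214917]]), 't': array([-291.72984794, -329.85794696, 1628.15860063])}
top {'fx': 450.10463456115383, 'fy': 450.10463456115383, 'cx': 278.90589837302366, 'cy': 208.08432959786606, 'R': array([[ 0.0231493 , -0.99972632, -0.00337545],
       [-0.99880308, -0.02298215, -0.04317675],
       [ 0.04308736,  0.00437092, -0.99906175]]), 't': array([ -52.57738364,  544.30898856, 1035.86045948])}
0.1 [-3.14027285e+00 -1.66340470e-04  2.84286257e+00]
```

View pics/top0.png

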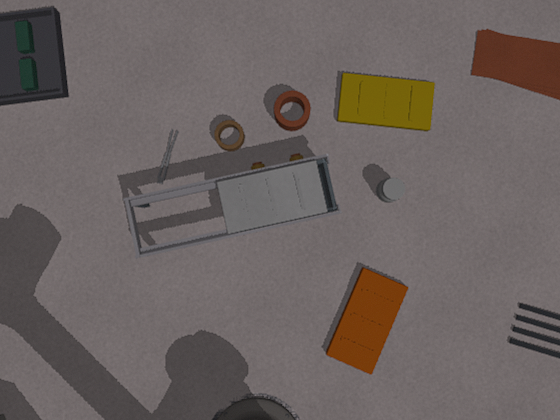

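View pics/scene0.png

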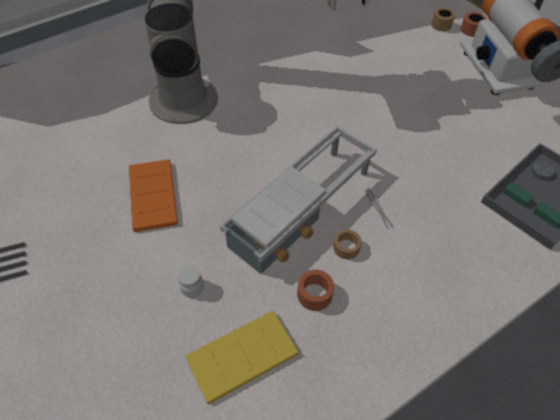

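The top view shows the white cover on the box around (275,195), with the rails running left to (133,225). The two brass-coloured pipe ends are on the upper side, at (258,166) and (296,157). The orange and yellow plates are decoys.

```bash
cat > h.py <<'E'
import numpy as np,cv2
from cell import r,camera,get_calibration
def pts(d,c):
    v,u=np.mgrid[:420,:560]; P=np.stack([(u-c["cx"])/c["fx"]*d,(v-c["cy"])/c["fy"]*d,d],-1)-c["t"]
    return P@c["R"]
def ray(uv,z,c):
    uv=np.atleast_2d(uv).astype(float)
    D=np.c_[(uv[:,0]-c["cx"])/c["fx"],(uv[:,1]-c["cy"])/c["fy"],np.ones(len(uv))]@c["R"]; o=-c["R"].T@c["t"]
    return o+D*((z-o[2])/D[:,2])[:,None]
E
python3 - <<'E'
from h import *
c=get_calibration("top");d=np.load("pics/top0.npy");W=pts(d,c)
im=cv2.imread("pics/top0.png").astype(int)
z=W[...,2]
reg=np.zeros(z.shape,bool);reg[145:260,115:345]=1
m=reg&(z>70)&(z<120)
n,l,s,_=cv2.connectedComponentsWithStats(m.astype(np.uint8));k=1+np.argmax(s[1:,4]);m=l==k
def rect(P):
    (cx,cy),(w,h),a=cv2.minAreaRect(P.astype(np.float32));print("c",cx,cy,w,h,a,len(P));print(cv2.boxPoints(((cx,cy),(w,h),a)).round(1).tolist())
print(s[k]);rect(W[m][:,:2])
mc=reg&(z>99)&(z<112);mc=cv2.morphologyEx(mc.astype(np.uint8),cv2.MORPH_OPEN,np.ones((5,5)))>0
print("coverz",np.median(z[mc]));rect(W[mc][:,:2])
v,u=np.nonzero(mc);rect(ray(np.c_[u,v],105,c)[:,:2])
print("bench",np.median(z[300:330,150:170]))
E
```

```text
[ 123  154  219  105 8743]
c 544.70751953125 61.59428405761719 132.11544799804688 452.7031555175781 13.725749015808105 8743
[[426.79998779296875, 265.79998779296875], [534.2000122070312, -174.0], [662.5999755859375, -142.60000610351562], [555.2000122070312, 297.20001220703125]]
coverz 104.3604255216335
c 565.37451171875 -23.23052215576172 113.99168395996094 218.19992065429688 13.742814064025879 5417
[[484.1000061035156, 69.19999694824219], [535.9000244140625, -142.6999969482422], [646.7000122070312, -115.69999694824219], [594.7999877929688, 96.30000305175781]]
c 565.1065063476562 -23.35907745361328 113.58818054199219 217.04299926757812 13.722097396850586 5417
[[484.20001220703125, 68.5999984741211], [535.7000122070312, -142.3000030517578], [646.0, -115.30000305175781], [594.5, 95.5]]
bench -0.9818027620214864
```

```bash
cat >> h.py <<'E'
A=np.radians(13.73); X=np.array([np.cos(A),np.sin(A)]);Y=np.array([-np.sin(A),np.cos(A)])
O=np.array([544.7,61.6])-105*Y
def w(x,y,z): return list(O+x*X+y*Y)+[z]
def F(): return np.array(r.read_state()["ft_force"])
E
python3 - <<'E'
from h import *
yaw=A+np.pi/2
for s in(0,np.pi):
  for ax in(-51,39):
    print(s,ax,[None if (q:=r.inverse_kinematics(w(25-36*np.cos(t)-23*np.sin(t),ax+36*np.sin(t)-23*np.cos(t),62),[np.pi,0,yaw-t-s])) is None else q[5].__round__(2) for t in(0,.8,1.6)])
s=0 if r.inverse_kinematics(w(0,-118,92),[np.pi,0,yaw]) is not None else np.pi
print(s)
r.grip(0)
r.reach(w(0,-118,170),[np.pi,0,yaw-s])
r.move_straight(w(0,-118,92),speed=100)
print(F(),r.read_state()["time"],r.read_state()["finger_gap"])
r.move_straight(w(0,-95,92),speed=60);print(F()@[*Y,0])
r.move_straight(w(0,88,92),speed=80);print(F())
for y in np.arange(89,104,1.):
    r.move_straight(w(0,y,92),speed=30);f=F()@[*Y,0];print(y,f.round(1))
    if f<-12:break
r.move_straight(w(0,y-15,92),speed=80)
r.move_straight(w(0,0,230),speed=200)
print(r.read_state()["time"])
p,d=camera("top");cv2.imwrite("pics/top1.png",p[:,:,::-1])
p,d=camera("wrist");cv2.imwrite("pics/w1.png",p[:,:,::-1])
E
```

```text
0 -51 [np.float64(-0.57), np.float64(0.28), np.float64(1.14)]
0 39 [np.float64(-0.43), np.float64(0.42), np.float64(1.28)]
3.141592653589793 -51 [np.float64(2.57), np.float64(-2.86), np.float64(-2.01)]
3.141592653589793 39 [np.float64(2.71), np.float64(-2.72), np.float64(-1.86)]
0
[-0.51083    -0.12153619 -0.26663095] 5.275 0.5780968482444768
0.08750352348923585
[ 0.71266791 -0.89077045 -0.92608787]
89.0 -2.6
90.0 -6.2
91.0 -9.6
92.0 -13.2
10.525
```

View pics/w1.png

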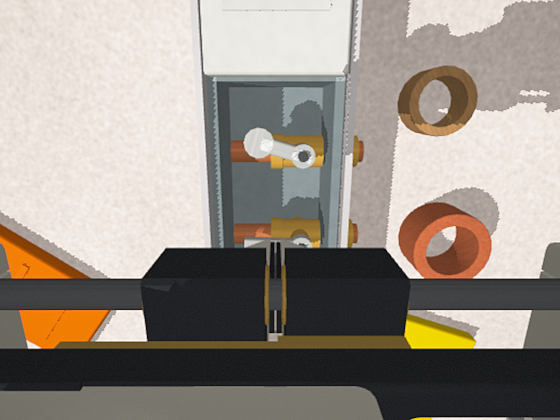

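```bash
python3 - <<'E'
from h import *
p,d=camera("top");c=get_calibration("top");W=pts(d,c);z=W[...,2]
B=np.stack([(W[...,:2]-O)@X,(W[...,:2]-O)@Y],-1)
m=(abs(B[...,0])<40)&(z>97)&(z<112)&(B[...,1]>60)&(B[...,1]<345)
b=B[m];print("cover y",np.percentile(b[:,1],[0.3,99.7]),b[:,0].min(),b[:,0].max())
for a,bb in((-140,-90),(315,345)):
  m=(abs(B[...,0])<70)&(z>75)&(z<112)&(B[...,1]>a)&(B[...,1]<bb)
  print(np.percentile(B[m][:,1],[1,99]))
cv2.imwrite("pics/top2.png",cv2.resize(p[130:270,100:360,::-1],None,fx=3,fy=3,interpolation=cv2.INTER_CUBIC))
E
```

```text
cover y [102.5933201  322.81041781] -39.988738626879 39.98831231517823
[-119.64517974  -90.99174833]
[315.13580906 329.93261793]
```

View pics/top2.png

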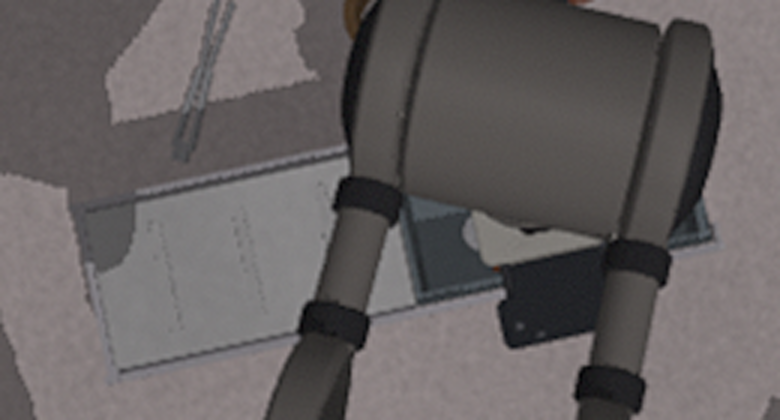

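The cover is at the rail end: the force rose steadily there, and its near edge is at y≈104. The wrist view puts the disc handle at (258,142) with its axis at (303,155), which is the +y place (y=39), at about 0.28 rad. The finger depth looks to be about ±16.5 mm, so I'll plan the arc with that.

```bash
python3 - <<'E'
from h import *
def pose(t,off,z,R=30):
    u=np.array([-np.cos(t),np.sin(t)]);g=np.array([np.sin(t),np.cos(t)])
    b=np.array([25,39])+R*u-off*g
    return w(*b,z),[np.pi,0,A+np.pi/2-t],np.append(g[0]*X+g[1]*Y,0)
p,o,_=pose(.1,36,130); r.reach(p,o)
p,o,_=pose(.1,36,65); f0=F();r.move_straight(p,o,speed=80);print(f0,F(),r.read_state()["time"])
for t in np.r_[np.arange(.2,1.5,.1),np.arange(1.45,1.75,.03)]:
    p,o,g=pose(t,31,65);r.move_straight(p,o,speed=50)
    f=F()-f0;print(t.round(2),(f@g).round(1),f.round(1))
    if f@g<-14 or np.linalg.norm(f)>30:break
t-=.0
p,o,g=pose(t,39,65);r.move_straight(p,o,speed=50)
p,o,g=pose(t,39,150);r.move_straight(p,o,speed=120)
r.reach(w(0,-70,330),[np.pi,0,A+np.pi/2]);print(r.read_state()["time"])
p,d=camera("wrist");cv2.imwrite("pics/w2.png",p[:,:,::-1])
E
```

```text
[ 0.26004147 -0.14606187  1.23175695] [-0.3386794  -0.6490397   0.51916905] 12.125
0.2 -0.4 [-1.  -0.5 -1.1]
0.3 0.2 [ 0.5  0.1 -2.1]
0.4 -0.4 [-0.1 -0.3 -0.6]
0.5 -0.3 [ 0.1 -0.4 -2.6]
0.6 -0.0 [ 0.4 -0.2 -0.6]
0.7 0.3 [-0.9  0.8 -0.4]
0.8 -0.0 [ 0.7 -0.5 -1.2]
0.9 -0.6 [-0.7 -0.2 -0.7]
1.0 -0.3 [-0.6  0.2 -1.5]
1.1 -0.1 [-0.2  0.2 -1.2]
1.2 -0.4 [-0.9  0.6 -1.2]
1.3 -0.0 [ 0.  -0.1 -1.8]
1.4 -0.2 [-0.8  1.3 -1.6]
1.45 -1.1 [-0.7 -1.3 -1.8]
1.48 -2.5 [-1.9 -2.  -2. ]
1.51 -1.1 [-0.9 -0.7 -1.5]
1.54 -1.5 [-1.3 -0.9 -1.9]
1.57 -1.3 [-1.2 -0.7 -2.2]
1.6 -2.1 [-1.8 -2.  -2.3]
1.63 -1.4 [-1.2 -1.  -1.9]
1.66 -1.7 [-1.6 -1.  -1.9]
1.69 -2.2 [-2.1 -0.7 -2. ]
1.72 -1.8 [-1.7 -1.1 -1. ]
1.75 -3.6 [-3.5 -1.9 -1.3]
21.0917
```

View pics/w2.png

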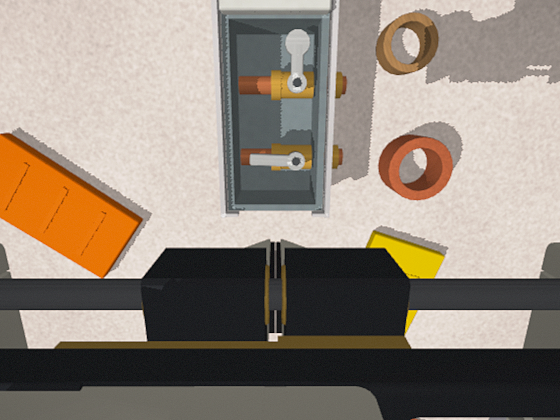

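Nearly shut: disc at (297,43), axis at (297,83). No stop force was reached, so I'll press straight on in +x until the stop is felt.

```bash
python3 - <<'E'
from h import *
o=[np.pi,0,A]; y=39+32
r.reach(w(-18,y,130),o); f0=F();r.move_straight(w(-18,y,65),speed=80)
for x in np.r_[-8,np.arange(-4,10,1.)]:
    r.move_straight(w(x,y,65),speed=30);f=(F()-f0)@[*X,0]
    e=(np.array(r.read_state()["eef_pos"])[:2]-O)@X;print(x,e.round(1),f.round(1))
    if f<-14:break
r.move_straight(w(x-12,y,65),speed=50)
r.move_straight(w(x-12,y,150),speed=120)
r.reach(w(0,-70,330),[np.pi,0,A+np.pi/2]);print(r.read_state()["time"])
c=get_calibration("wrist");p,d=camera("wrist");cv2.imwrite("pics/w3.png",p[:,:,::-1])
W=pts(d,c);B=np.stack([(W[...,:2]-O)@X,(W[...,:2]-O)@Y,W[...,2]],-1)
s=p.astype(int);m=(B[...,2]>65)&(B[...,2]<81)&(abs(B[...,0])<48)&(abs(B[...,1])<99)&(d>0)
n,l,st,ce=cv2.connectedComponentsWithStats(m.astype(np.uint8))
for k in range(1,n):
    if st[k,4]>150:
        q=B[l==k];(rc)=cv2.fitLine(q[:,:2].astype(np.float32),cv2.DIST_L2,0,.01,.01).ravel()
        print(st[k],q.min(0).round(1),q.max(0).round(1),q.mean(0).round(1),"dir deg",np.degrees(np.arctan2(rc[1],rc[0])).round(1))
m=(B[...,2]>99)&(B[...,2]<112)&(abs(B[...,0])<50);print("cover edge",np.percentile(B[m][:,1],.5))
E
```

```text
-8.0 -7.9 -0.8
-4.0 -3.8 0.6
-3.0 -3.0 0.0
-2.0 -2.0 0.0
-1.0 -0.9 0.2
0.0 -0.4 -1.6
1.0 -0.2 -5.2
2.0 -0.0 -9.4
3.0 0.2 -11.2
4.0 0.3 -13.5
5.0 0.4 -17.0
29.5167
[231  19  89   4 347] [-47.9  96.9  65.2] [47.7 97.9 80.6] [-0.1 97.5 73.1] dir deg -0.0
[ 285   29   25   64 1071] [11.2 22.6 67.3] [37.9 88.8 80.2] [24.  58.2 76.4] dir deg 89.7
[249 151  55  19 727] [-31.7 -66.8  65.6] [ 34.  -45.4  79.9] [  3.3 -55.1  76.2] dir deg -2.3
cover edge 100.03775205866545
```

View pics/w3.png

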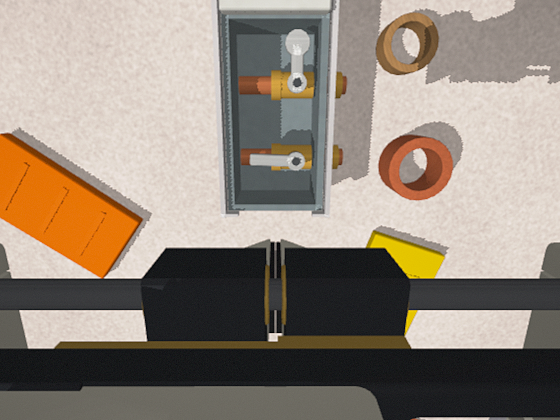

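```bash
python3 - <<'E'
from h import *
p,d=camera("top");c=get_calibration("top");W=pts(d,c)
for x in(-30,0,30):
    L=[]
    for y in range(306,338,2):
        q=c["R"]@np.array(w(x,y,100))+c["t"];u,v=int(round(c["fx"]*q[0]/q[2]+c["cx"])),int(round(c["fy"]*q[1]/q[2]+c["cy"]))
        L.append((y,int(W[v,u,2]),int(p[v,u].mean())))
    print(x,L)
cv2.imwrite("pics/top3.png",cv2.resize(p[180:260,110:240,::-1],None,fx=6,fy=6,interpolation=cv2.INTER_NEAREST))
E
```

```text
-30 [(306, 104, 137), (308, 103, 136), (310, 105, 134), (312, 103, 138), (314, 101, 138), (316, 101, 138), (318, 104, 121), (320, 96, 113), (322, 96, 137), (324, 94, 136), (326, 93, 136), (328, -1, 140), (330, 0, 137), (332, 1, 134), (334, 0, 135), (336, 0, 135)]
0 [(306, 104, 137), (308, 103, 138), (310, 103, 136), (312, 106, 136), (314, 106, 135), (316, 105, 133), (318, 104, 127), (320, 94, 133), (322, 94, 133), (324, 96, 137), (326, 97, 118), (328, -2, 85), (330, 2, 111), (332, 0, 143), (334, 0, 138), (336, -1, 140)]
30 [(306, 105, 94), (308, 103, 94), (310, 101, 92), (312, 102, 92), (314, 105, 95), (316, 108, 93), (318, 108, 93), (320, 106, 85), (322, 95, 92), (324, 93, 90), (326, 95, 88), (328, -4, 114), (330, -1, 144), (332, 0, 141), (334, -1, 140), (336, -2, 143)]
```

View pics/top3.png

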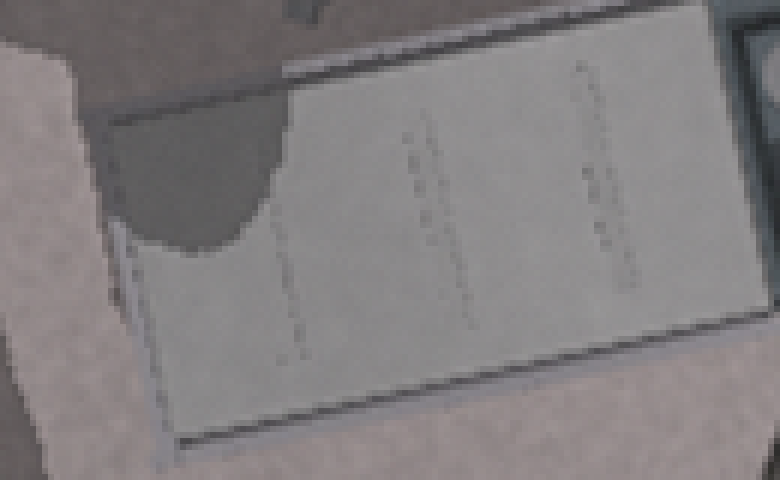

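The cover sits flush against the end stop: its top drops straight onto the stop (z 95) with no gap. The handle is against its stop and the robot is clear.

```bash
python3 -c "
from cell import r
print(r.job_done())"
```

```text
the job is handed in; nothing more can be done
None
```

The job is handed in: the white cover is against the end stop with both valves uncovered, the disc handle is shut against its stop, square across its pipe (89.7° measured), and the arm worked clear of the straight handle and the loose things, though I didn't measure their positions afterwards.

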